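Put the check weights back in their cases

TASK

The balance check is finished: take down the two piles of steel weights on the balance pan and put each weight back, upright and flat on the felt, in the one round case whose recess is made to its size. Set every weight down on the felt rather than dropping it, let none topple, and leave the glass beaker alone.

Things in the scene. Friction and masses are not known exactly. Their poses are not given: they have to be found in the camera images.
- weight_500: stainless steel 500 g check weight, the widest of the four: upright cylinder 58 mm in diameter and 24 mm tall with a 1 mm deep finger groove round it half-way up and a flat top. It stands in one of two piles on the balance pan. Origin: centre of its underside; z up its axis.
- weight_200: stainless steel 200 g check weight, the second widest of the four: upright cylinder 37 mm in diameter and 24 mm tall with a 1 mm deep finger groove round it half-way up and a flat top. It stands in one of two piles on the balance pan. Origin: centre of its underside; z up its axis.
- weight_100: stainless steel 100 g check weight, the second narrowest of the four: upright cylinder 26 mm in diameter and 24 mm tall with a 1 mm deep finger groove round it half-way up and a flat top. It stands in one of two piles on the balance pan. Origin: centre of its underside; z up its axis.
- weight_50: stainless steel 50 g check weight, the narrowest of the four: upright cylinder 19 mm in diameter and 24 mm tall with a 1 mm deep finger groove round it half-way up and a flat top. It stands in one of two piles on the balance pan. Origin: centre of its underside; z up its axis.
- case_500: open round turned-beech case that fits the 500 g weight, fixed to the worktop, 87 mm across outside and 13 mm high. Its round recess has a blue felt floor 6 mm above the worktop, 66 mm across at the floor, flaring to 74 mm at the rim. The cases differ only in size; their lids lie piled up at the back right and are not needed. Origin: centre of its underside, on the worktop.
- case_200: open round turned-beech case that fits the 200 g weight, fixed to the worktop, 66 mm across outside and 13 mm high. Its round recess has a blue felt floor 6 mm above the worktop, 45 mm across at the floor, flaring to 53 mm at the rim. The cases differ only in size; their lids lie piled up at the back right and are not needed. Origin: centre of its underside, on the worktop.
- case_100: open round turned-beech case that fits the 100 g weight, fixed to the worktop, 55 mm across outside and 13 mm high. Its round recess has a blue felt floor 6 mm above the worktop, 34 mm across at the floor, flaring to 42 mm at the rim. The cases differ only in size; their lids lie piled up at the back right and are not needed. Origin: centre of its underside, on the worktop.
- case_50: open round turned-beech case that fits the 50 g weight, fixed to the worktop, 48 mm across outside and 13 mm high. Its round recess has a blue felt floor 6 mm above the worktop, 27 mm across at the floor, flaring to 35 mm at the rim. The cases differ only in size; their lids lie piled up at the back right and are not needed. Origin: centre of its underside, on the worktop.
- balance: white top-pan laboratory balance, fixed, 270 x 196 mm, with a round steel pan 160 mm across. Origin: on the worktop under the centre of the pan, whose top is 74 mm up; x points from the pan away from the display, z up. The two piles of two weights stand about 42 mm to either side of the pan's centre along y; either of the two wide weights may be on either side with either of the two narrow ones on top. Any part but the pan and the weights stays below 65 mm.
- beaker: empty 100 ml glass beaker, 51 mm across and 69 mm high, loose, standing to the right of the cases; not to be touched. Origin: centre of its underside.

How it is judged:
By the outcome, as a careful person would: the job done as asked, in the order asked, and still so for the second after the job is handed in, with the robot touching nothing.
It also fails if it takes over 106 s, if anything falls off the work surface, if the arm or the gripper's body presses on something with over 40 N, if the wrist force passes 120 N, or if a joint passes its speed limit or range.

ROBOT

A 6-joint arm with a two-finger parallel gripper is mounted at the origin on a cart in front of the work surface, level with it; the furniture and walls round the work are solid. World frame = base frame: x ahead of the robot, y to its left, z up, the work surface at z = 0. Lengths are in m, angles in rad, forces in N, time in s.
With the tool pointing down it reaches from about 0.35 to 0.925 m from the base axis. Payload 6.4 kg.
Tool frame: the origin (TCP) lies between the finger pads; the fingertips stand 11 mm ahead of it and the grasp point (between the pads) lies 8 mm behind it; z points along the fingers, y is the line along which they close (so a half turn about z gives the same grasp; the last joint's range is limited). The gripper opens to 94 mm and grips with 3 to 60 N. Pads are 16 mm wide; open, the fingers measure 119 mm over their backs; the gripper's body (75 mm by 177 mm) begins 78 mm behind the grasp point.
Start: joints at [1.056, 0.245, 1.558, -0, 1.339, -0.174], TCP at [0.217, 0.613, 0.216] pointing down, gripper open.
Joint ranges: [-3.13, 3.13], [-1.02, 2.26], [0.13, 2.54], [-0.95, 4.09], [0.21, 2.88], [-2.74, 2.74]. Speed limits (rad/s): [2.57, 2.57, 3.14, 3.14, 3.14, 3.14].

INTERFACE

Orientations are given as a unit quaternion [w, x, y, z].
In Python, from station import env, kin, sensors, camera, order, models gives the robot as it stands. Calls block until the motion is done:
- env.reach(position, orientation): joint-space move of the TCP to a pose.
- env.servo_line(position, rotation=None, velocity=0.15, stop_force=None): straight line of the TCP; rotation=None keeps the orientation; velocity is the mean speed in m/s. With stop_force (N) it stops when the force on the tool has changed by that much, and returns True; else False.
- env.goto_joints(angles): joint-space move.
- env.set_gripper(opening, newtons=None): opening from 0.0 (shut) to 1.0 (fully open); newtons is the grip in N (None keeps the last); returns when the fingers have stopped.
- env.wait(seconds).
- kin.ik(position, orientation): joint angles nearest the present ones, or None.
- sensors.sense(): the state.
- camera(name): name is "scene" or "top"; returns a dict with "img" (480x640x3 uint8, red, green, blue), "range_z" (480x640 float32, m along the optical axis (not along the pixel's ray), 0 where there is no reading), "fov_y" (degrees; the focal length in pixels is half the picture's height over the tangent of half this angle, whatever the lens; pixels are square), "cx", "cy" (the principal point, pixels), "k1" (the pictures are not rectified: a ray, as slopes to the right and down, at radius r is drawn at 1 + k1 r^2 times it, then the intrinsics apply), "xyz" and "orientation" of the camera in the world. Camera axes: x right, y down, z forward; pixel columns grow to the right and rows downward; lengths in m; the calibration is good to about 2 mm. A picture is of the moment at which its call begins.
A pose or a line that the arm cannot do raises env.Unreachable and nothing moves.
- order.finish_job(): hands the job in; it is judged then, once.
Trained networks look in the newest picture that a camera, given by its name, has taken for a name from the list of things; names that differ only in an ending like _2 or _b are one class to them, and where a whole thing is asked for, a point or a joint stands for the part that bears it (a point fixed in the world has none). Each returns a list of dicts, best first, with "confidence" (0 to 1); they miss things now and then, are a little off and sometimes report something else, mostly with a low value. They report only what shows in the picture. A call takes as long as a camera call.
- models.boxes_of(camera, name): "pixel" ([column, row] in pixels, amid what is visible of it).
- models.cut_out(camera, name): "mask" (480x640 bool, what is visible of it) and "pixel" ([column, row] in pixels, amid what is visible of it).
- models.mark_of(camera, name): "pixel" ([column, row] in pixels: a listed point, or the origin of a listed thing).
The state is a dict: "clock": time; "joints": joint angles; "dq": joint speeds; "tau": joint torques, N m; "eef_pos": TCP position; "tool_rot": TCP orientation; "force": force on the tool from outside, world axes, zero at the start; "wrist_torque": the same for the moment, N m; "width": opening from 0.0 (shut) to 1.0 (fully open); "finger_force": force on a finger pad.
Only numpy, scipy, OpenCV 4.12 (cv2) and the standard library are available. Lean on these libraries where they do the work, as an engineer would, in place of code of your own. Each camera call takes 0.05 s, during which the arm holds its last target. There are 200 camera calls.

## Working session

There is one attempt and no reset: what is moved stays moved. The work goes in short steps, each a Python script; the robot and the scene stay as the last script left them, time stands still between calls to the robot, and variables do not carry over. Pictures are saved under pics/ and viewed, at most 14 in all, crops included, and the job is handed in when it is done.

```bash
ls; mkdir -p pics; cat > h.py <<'E'
import numpy as np, cv2
from station import env, kin, sensors, camera, order, models
from scipy.spatial.transform import Rotation as R
def rot(c):
    q=c["orientation"]; return R.from_quat([q[1],q[2],q[3],q[0]]).as_matrix()
def K(c):
    f=240/np.tan(np.radians(c["fov_y"])/2); return f
def rays(c,px):
    px=np.atleast_2d(np.asarray(px,float)); f=K(c)
    d=(px-[c["cx"],c["cy"]])/f; u=d.copy()
    for _ in range(20): u=d/(1+c["k1"]*(u**2).sum(1,keepdims=True))
    return np.c_[u,np.ones(len(u))]
def pts(c,px):   # by depth
    px=np.atleast_2d(px).astype(int); z=c["range_z"][px[:,1],px[:,0]]
    p=(rays(c,px)*z[:,None])@rot(c).T+np.array(c["xyz"]); return p[z>0]
def onz(c,px,z):
    d=rays(c,px)@rot(c).T; o=np.array(c["xyz"]); return o+d*((z-o[2])/d[:,2])[:,None]
def save(c,n): cv2.imwrite("pics/"+n+".png",c["img"][:,:,::-1])
E
python3 - <<'E'
from h import *
for n in ("top","scene"):
    c=camera(n); save(c,n+"0"); print(n,c["xyz"],c["orientation"],c["fov_y"],c["cx"],c["cy"],c["k1"])
    for t in ["weight_500","weight_200","weight_100","weight_50","case_500","case_200","case_100","case_50","beaker","balance"]:
        for r in models.cut_out(n,t)[:2]:
            m=r["mask"]; v,u=np.nonzero(m); p=pts(c,np.c_[u,v])
            print(t,round(r["confidence"],2),np.round(r["pixel"]),m.sum(),np.round(np.median(p,0),3),np.round(np.percentile(p,2,axis=0),3),np.round(np.percentile(p,98,axis=0),3))
s=sensors.sense();print(s["clock"],s["tool_rot"],s["eef_pos"])
E
```

```text
pics
top [ 0.41074275 -0.04099687  1.22566776] [ 0.03070747 -0.699199    0.71330154 -0.03713108] 54.844189363405135 323.20683712441826 236.71671478759373 0.026623677772087746
weight_500 0.64 [263. 218.] 60 [0.564 0.094 0.122] [0.556 0.086 0.099] [0.572 0.104 0.126]
weight_500 0.57 [268. 222.] 425 [0.56  0.093 0.099] [0.536 0.068 0.076] [0.588 0.122 0.122]
weight_200 0.64 [263. 218.] 60 [0.564 0.094 0.122] [0.556 0.086 0.099] [0.572 0.104 0.126]
weight_200 0.57 [268. 222.] 425 [0.56  0.093 0.099] [0.536 0.068 0.076] [0.588 0.122 0.122]
weight_100 0.64 [263. 218.] 60 [0.564 0.094 0.122] [0.556 0.086 0.099] [0.572 0.104 0.126]
weight_100 0.57 [268. 222.] 425 [0.56  0.093 0.099] [0.536 0.068 0.076] [0.588 0.122 0.122]
weight_50 0.64 [263. 218.] 60 [0.564 0.094 0.122] [0.556 0.086 0.099] [0.572 0.104 0.126]
weight_50 0.57 [268. 222.] 425 [0.56  0.093 0.099] [0.536 0.068 0.076] [0.588 0.122 0.122]
case_500 0.82 [336. 207.] 866 [ 0.602 -0.096  0.009] [ 0.563 -0.136  0.001] [ 0.643 -0.057  0.017]
case_500 0.76 [398. 207.] 484 [ 0.595 -0.256  0.009] [ 0.565 -0.285  0.004] [ 0.624 -0.226  0.01
[... 2147 characters left out ...]
24 -0.23   0.014]
case_100 0.95 [360. 350.] 505 [ 0.48  -0.241  0.008] [ 0.458 -0.262  0.002] [ 0.499 -0.221  0.014]
case_100 0.93 [413. 328.] 932 [ 0.594 -0.259  0.007] [ 0.563 -0.29  -0.   ] [ 0.624 -0.23   0.014]
case_50 0.95 [360. 350.] 505 [ 0.48  -0.241  0.008] [ 0.458 -0.262  0.002] [ 0.499 -0.221  0.014]
case_50 0.93 [413. 328.] 932 [ 0.594 -0.259  0.007] [ 0.563 -0.29  -0.   ] [ 0.624 -0.23   0.014]
beaker 0.72 [441. 372.] 1277 [ 0.561 -0.37   0.041] [ 0.535 -0.394  0.004] [ 0.583 -0.347  0.069]
balance 0.59 [280. 220.] 7239 [0.494 0.089 0.055] [0.385 0.035 0.018] [0.639 0.224 0.076]
1.1 [8.36558877e-06 1.69571983e-01 9.85517804e-01 1.89533366e-05] [0.21726219 0.61264558 0.21647949]
```

```bash
python3 - <<'E'
import cv2
a=cv2.imread("pics/top0.png")[120:320,180:480]; cv2.imwrite("pics/tc.png",cv2.resize(a,(800,533),interpolation=cv2.INTER_CUBIC))
E
```

```text
(no output)
```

View pics/tc.png

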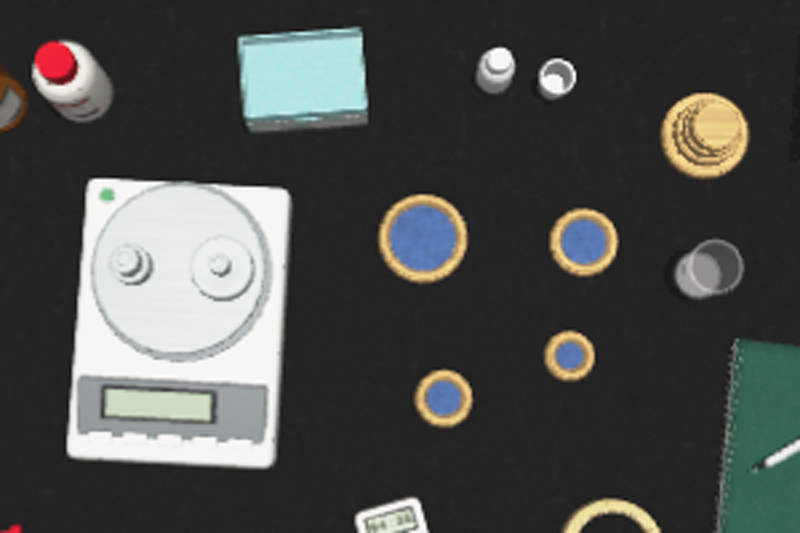

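View pics/scene0.png

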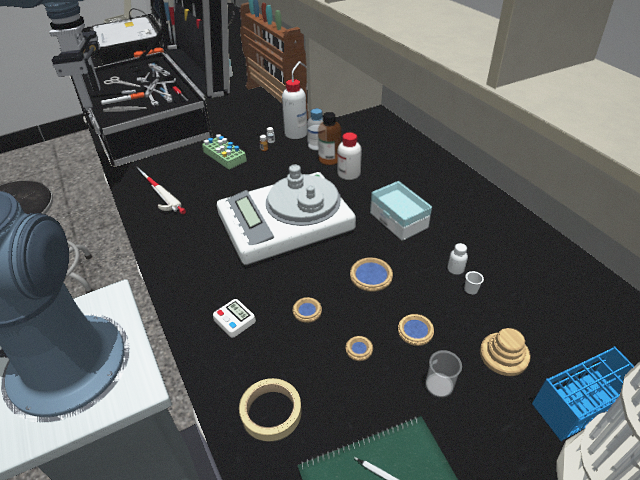

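Top crop: the right pile, at crop px (222,267), is the 50 on the 500. The left pile, at (130,265), is the 100 on the 200. The cases in the crop are 500 at (423,238), 200 at (584,242), 100 at (444,398) and 50 at (569,355). Next I'll refine the positions from both cameras.

```bash
cat > est.py <<'E'
from h import *
from scipy.optimize import least_squares
C={n:camera(n) for n in("top","scene")}
v,u=np.mgrid[0:480,0:640]; PX=np.c_[u.ravel(),v.ravel()]
cases={"500":(.602,-.097,.087),"200":(.595,-.256,.066),"100":(.443,-.115,.055),"50":(.482,-.242,.048)}
def proj(c,P):
    p=(P-np.array(c["xyz"]))@rot(c); s=p[:,:2]/p[:,2:]; s*=1+c["k1"]*(s**2).sum(1,keepdims=True)
    return s*K(c)+[c["cx"],c["cy"]]
t=np.linspace(0,2*np.pi,90)
def circ(x,y,z,r): return np.c_[x+r*np.cos(t),y+r*np.sin(t),0*t+z]
def cen(pts):
    h=cv2.convexHull(pts.astype(np.float32)); m=cv2.moments(h); return np.array([m["m10"]/m["m00"],m["m01"]/m["m00"]]),m["m00"]
for n,c in C.items():
    hsv=cv2.cvtColor(c["img"],cv2.COLOR_RGB2HSV)
    for k,(x,y,d) in cases.items():
        guess=onz(c,proj(c,np.array([[x,y,.01]])),.006)[0]
        blue=((hsv[...,0]>100)&(hsv[...,0]<130)&(hsv[...,1]>90)).ravel()
        W=onz(c,PX,.006); near=np.hypot(W[:,0]-x,W[:,1]-y)<d/2+.012
        m=near&blue; 
        bri=near&(hsv[...,2].ravel()>90)  # whole case vs black top
        pc=PX[bri].mean(0)
        f=lambda q:cen(np.r_[circ(q[0],q[1],0,d/2),circ(q[0],q[1],.013,d/2)])[0]-pc
        q=least_squares(f,[x,y],x_scale=.01,diff_step=1e-3).x
        print(n,k,"felt",np.round(W[m].mean(0)[:2],4),"dia",round(2*np.sqrt(m.sum()/np.pi*np.prod(np.ptp(W[m],axis=0)[:2])/np.prod(np.ptp(PX[m],axis=0))),4),"outline",np.round(q,4),bri.sum(),round(cen(np.r_[circ(*q,0,d/2),circ(*q,.013,d/2)])[1]))
    z=c["range_z"].ravel(); P=(rays(c,PX)*z[:,None])@rot(c).T+np.array(c["xyz"]); P[z<=0]=9
    for nm,y0 in(("R",.09),("L",.175)):
        b=np.hypot(P[:,0]-.562,P[:,1]-y0)<.04
        hi=b&(P[:,2]>.118)&(P[:,2]<.13); lo=b&(P[:,2]>.09)&(P[:,2]<.104)
        print(n,nm,"top",hi.sum(),np.round(P[hi].mean(0),4),np.round(np.ptp(P[hi],axis=0),4),"low",lo.sum(),np.round(np.median(P[lo],0),4),np.round(P[lo].min(0),4),np.round(P[lo].max(0),4))
    tall=P[(P[:,2]>.1)&(np.hypot(P[:,0]-.562,P[:,1]-.13)<.2)&(np.hypot(P[:,0]-.562,P[:,1]-.13)>.08)]
    if len(tall): print("tall",np.round(tall.min(0),3),np.round(tall.max(0),3))
    a=c["img"][190:250,230:300] if n=="top" else c["img"][150:225,255:350]
    cv2.imwrite(f"pics/{n}_pile.png",cv2.resize(a[:,:,::-1],None,fx=8,fy=8,interpolation=cv2.INTER_NEAREST))
E
python3 est.py; cd pics; python3 -c "
import cv2,numpy as np
a=cv2.imread('top_pile.png');b=cv2.imread('scene_pile.png');a=cv2.resize(a,(400,343));b=cv2.resize(b,(400,316));b=cv2.copyMakeBorder(b,0,27,0,0,0)
cv2.imwrite('piles.png',np.hstack([a,b]))"
```

```text
Traceback (most recent call last):
  File "est.py", line 23, in <module>
    q=least_squares(f,[x,y],x_scale=.01,diff_step=1e-3).x
      ~~~~~~~~~~~~~^^^^^^^^^^^^^^^^^^^^^^^^^^^^^^^^^^^^
  File "est.py", line 22, in <lambda>
    f=lambda q:cen(np.r_[circ(q[0],q[1],0,d/2),circ(q[0],q[1],.013,d/2)])[0]-pc
               ~~~^^^^^^^^^^^^^^^^^^^^^^^^^^^^^^^^^^^^^^^^^^^^^^^^^^^^^^^
  File "est.py", line 12, in cen
    h=cv2.convexHull(pts.astype(np.float32)); m=cv2.moments(h); return np.array([m["m10"]/m["m00"],m["m01"]/m["m00"]]),m["m00"]
cv2.error: OpenCV(4.12.0) /io/opencv/modules/imgproc/src/convhull.cpp:143: error: (-215:Assertion failed) total >= 0 && (depth == CV_32F || depth == CV_32S) in function 'convexHull'

[ WARN:0@0.011] global loadsave.cpp:275 findDecoder imread_('top_pile.png'): can't open/read file: check file path/integrity
[ WARN:0@0.011] global loadsave.cpp:275 findDecoder imread_('scene_pile.png'): can't open/read file: check file path/integrity
Traceback (most recent call last):
cv2.error: OpenCV(4.12.0) /io/opencv/modules/imgproc/src/resize.cpp:4208: error: (-215:Assertion failed) !ssize.empty() in function 'resize'
```

```bash
sed -i 's/pts.astype(np.float32)/np.ascontiguousarray(pts,np.float32)/' est.py
python3 est.py; cd pics; python3 -c "
import cv2,numpy as np
a=cv2.imread('top_pile.png');b=cv2.imread('scene_pile.png');a=cv2.resize(a,(400,343));b=cv2.resize(b,(400,316));b=cv2.copyMakeBorder(b,0,27,0,0,0)
cv2.imwrite('piles.png',np.hstack([a,b]))"
```

```text
Traceback (most recent call last):
  File "est.py", line 23, in <module>
    q=least_squares(f,[x,y],x_scale=.01,diff_step=1e-3).x
      ~~~~~~~~~~~~~^^^^^^^^^^^^^^^^^^^^^^^^^^^^^^^^^^^^
  File "est.py", line 22, in <lambda>
    f=lambda q:cen(np.r_[circ(q[0],q[1],0,d/2),circ(q[0],q[1],.013,d/2)])[0]-pc
               ~~~^^^^^^^^^^^^^^^^^^^^^^^^^^^^^^^^^^^^^^^^^^^^^^^^^^^^^^^
  File "est.py", line 12, in cen
    h=cv2.convexHull(np.ascontiguousarray(pts,np.float32)); m=cv2.moments(h); return np.array([m["m10"]/m["m00"],m["m01"]/m["m00"]]),m["m00"]
cv2.error: OpenCV(4.12.0) /io/opencv/modules/imgproc/src/convhull.cpp:143: error: (-215:Assertion failed) total >= 0 && (depth == CV_32F || depth == CV_32S) in function 'convexHull'

[ WARN:0@0.011] global loadsave.cpp:275 findDecoder imread_('top_pile.png'): can't open/read file: check file path/integrity
[ WARN:0@0.011] global loadsave.cpp:275 findDecoder imread_('scene_pile.png'): can't open/read file: check file path/integrity
Traceback (most recent call last):
cv2.error: OpenCV(4.12.0) /io/opencv/modules/imgproc/src/resize.cpp:4208: error: (-215:Assertion failed) !ssize.empty() in function 'resize'
```

I was passing 3D points to the hull without projecting them first.

```bash
sed -i 's/def cen(pts):/def cen(pts):\n    pts=proj(c,pts)/' est.py
python3 est.py; cd pics; python3 -c "
import cv2,numpy as np
a=cv2.imread('top_pile.png');b=cv2.imread('scene_pile.png');a=cv2.resize(a,(400,343));b=cv2.resize(b,(400,316));b=cv2.copyMakeBorder(b,0,27,0,0,0)
cv2.imwrite('piles.png',np.hstack([a,b]))"
```

```text
top 500 felt [ 0.6015 -0.0944] dia 0.0629 outline [ 0.6013 -0.0944] 880 855
top 200 felt [ 0.5949 -0.2555] dia 0.0429 outline [ 0.5944 -0.2551] 524 505
top 100 felt [ 0.4415 -0.1114] dia 0.0312 outline [ 0.4416 -0.1114] 371 351
top 50 felt [ 0.4808 -0.2369] dia 0.0245 outline [ 0.4808 -0.2366] 287 274
top R top 47 [0.5648 0.0943 0.1226] [0.015  0.0176 0.0088] low 374 [0.561  0.094  0.0985] [0.5361 0.067  0.0909] [0.591  0.1218 0.1034]
top L top 89 [0.5691 0.1782 0.1225] [0.0246 0.0236 0.0088] low 71 [0.5622 0.1711 0.0982] [0.5523 0.1611 0.0932] [0.5871 0.1982 0.1037]
scene 500 felt [ 0.6021 -0.0963] dia 0.0672 outline [ 0.6017 -0.0968] 1140 1186
scene 200 felt [ 0.5954 -0.2567] dia 0.0418 outline [ 0.5949 -0.2576] 897 951
scene 100 felt [ 0.4423 -0.1124] dia 0.0337 outline [ 0.4422 -0.1137] 579 616
scene 50 felt [ 0.4821 -0.2386] dia 0.026 outline [ 0.4814 -0.2394] 543 578
scene R top 40 [0.5649 0.0917 0.1212] [0.0186 0.0184 0.0059] low 334 [0.5592 0.0848 0.0975] [0.5358 0.063  0.0902] [0.5941 0.1211 0.1037]
scene L top 56 [0.5694 0.1741 0.1212] [0.0228 0.0229 0.0072] low 106 [0.5642 0.1671 0.0973] [0.5527 0.1582 0.0901] [0.5871 0.1905 0.1037]
```

View pics/piles.png

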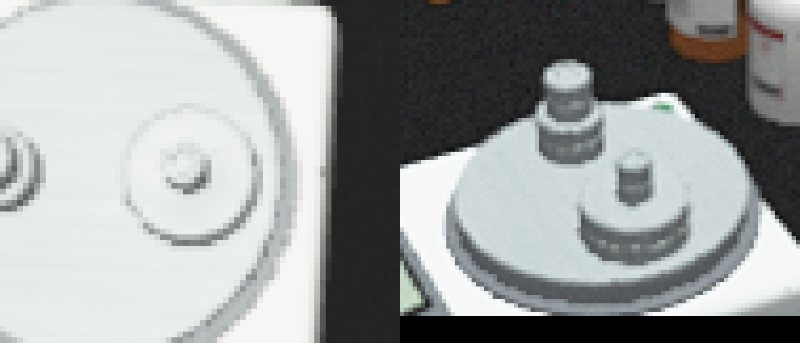

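Piles confirmed: the 50 is on the 500 (nearer) and the 100 is on the 200. The cameras agree in x and differ by a constant of about 2 mm in y, so I'll close the fingers along x, which makes the y bias cancel between pick and place. I'll move the 50 first.

```bash
cat > mv.py <<'E'
from h import *
W={"50":(.565,.093,.098,.019),"100":(.5692,.1762,.098,.026),"500":(.5640,.0926,.074,.058),"200":(.5690,.1762,.074,.037)}
T={"500":(.6015,-.0956),"200":(.5947,-.2563),"100":(.442,-.1124),"50":(.481,-.2378)}
def quat():
    s=sensors.sense(); best=None
    for q in([0,.70711,.70711,0],[0,.70711,-.70711,0]):
        J=[kin.ik([x,y,.2],q) for x,y in((.565,.09),(.481,-.238),(.595,-.256))]
        if all(j is not None for j in J):
            m=max(abs(j[5]) for j in J)
            if best is None or m<best[0]: best=(m,q)
    print("j6",best); return best[1]
def pick(k,q,w=None):
    x,y,z,d=W[k] if w is None else w
    env.set_gripper(min(1,(d+.022)/.094),30)
    env.reach([x,y,.20],q)
    if env.servo_line([x,y,z+.021],velocity=.1,stop_force=10): print("contact descending",sensors.sense()["eef_pos"]); raise SystemExit
    env.set_gripper(0,30); s=sensors.sense(); print(k,"grip",round(s["width"]*94,1),s["finger_force"],s["eef_pos"].round(4) if hasattr(s["eef_pos"],"round") else s["eef_pos"])
    env.servo_line([x,y,.21],velocity=.12)
    s=sensors.sense(); print("held",round(s["width"]*94,1),np.round(s["force"],1),s["clock"])
def place(k,q,dx=0,dy=0):
    x,y=T[k]; x+=dx; y+=dy; d=W[k][3]
    env.servo_line([x,y,.21],velocity=.25)
    env.servo_line([x,y,.05],velocity=.12); env.servo_line([x,y,.032],velocity=.06); env.wait(.2)
    hit=env.servo_line([x,y,.0255],velocity=.012,stop_force=2.0); s=sensors.sense()
    print("down",hit,np.round(s["eef_pos"],4),np.round(s["force"],1))
    env.set_gripper((d+.014)/.094,30); env.wait(.1)
    env.servo_line([x,y,.09],velocity=.1); env.servo_line([x,y,.2],velocity=.25); print("clock",sensors.sense()["clock"])
E
python3 - <<'E'
from mv import *
q=quat(); pick("50",q); place("50",q)
env.servo_line([.50,.0,.25],velocity=.3)
for n in("top","scene"):
    c=camera(n); save(c,n+"1")
    cv2.imwrite(f"pics/{n}1c.png",cv2.resize(c["img"][150:320,220:470,::-1] if n=="top" else c["img"][140:400,230:480,::-1],None,fx=2.3,fy=2.3,interpolation=cv2.INTER_CUBIC))
print(sensors.sense()["clock"])
a=cv2.imread("pics/top1.png")[225:280,365:420];b=cv2.imread("pics/scene1.png")[320:375,330:385]
cv2.imwrite("pics/p50.png",cv2.resize(np.hstack([a,b]),None,fx=7,fy=7,interpolation=cv2.INTER_CUBIC))
E
```

```text
j6 (np.float64(0.6708676215725236), [0, 0.70711, 0.70711, 0])
50 grip 17.7 30.000508725643158 [0.5652 0.093  0.1194]
held 17.8 [-0.4  0.7 -0.3] 6.9333
down True [ 0.4811 -0.2378  0.0274] [-1.   0.5  4. ]
clock 12.9583
14.0167
```

View pics/p50.png

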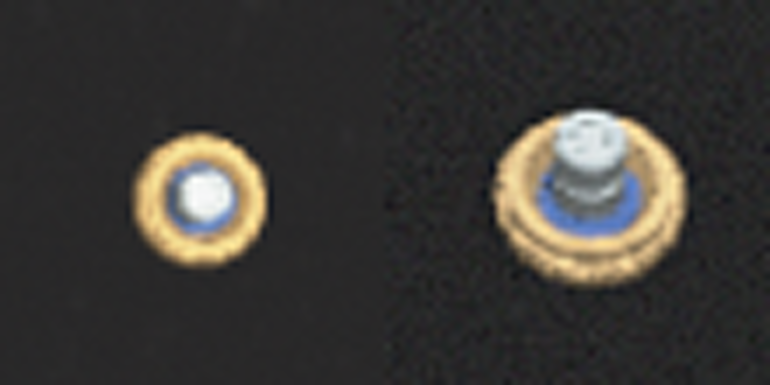

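View pics/scene1c.png

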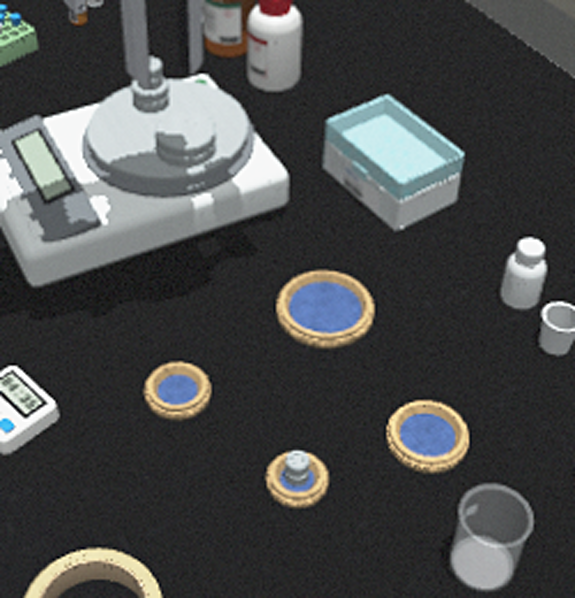

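The 50 stands upright in its case on the felt, about 1–1.5 mm off centre in y at scene1c px (297,470). Next is the 100, then I'll re-measure the two wide weights.

```bash
python3 - <<'E'
from mv import *
q=quat(); pick("100",q); place("100",q,dy=-.0005)
env.wait(.1)
v,u=np.mgrid[0:480,0:640]; PX=np.c_[u.ravel(),v.ravel()]
for n in("top","scene"):
    c=camera(n); save(c,n+"2")
    z=c["range_z"].ravel(); P=(rays(c,PX)*z[:,None])@rot(c).T+np.array(c["xyz"]); P[z<=0]=9
    for nm,y0 in(("500",.094),("200",.178)):
        for zz in(.122,.098):
            b=(np.hypot(P[:,0]-.564,P[:,1]-y0)<.04)&(abs(P[:,2]-zz)<.006)
            if b.sum()>5: print(n,nm,zz,b.sum(),np.round(P[b].mean(0),4),np.round(np.ptp(P[b],axis=0),4))
a=cv2.imread("pics/top2.png")[242:297,319:374];b=cv2.imread("pics/scene2.png")[282:337,280:335]
cv2.imwrite("pics/p100.png",cv2.resize(np.hstack([a,b]),None,fx=7,fy=7,interpolation=cv2.INTER_CUBIC))
E
```

```text
j6 (np.float64(0.6708676215725236), [0, 0.70711, 0.70711, 0])
100 grip 25.1 30.000396966934204 [0.5693 0.1763 0.1194]
held 24.9 [-0.7  0.1 -2. ] 17.6417
down True [ 0.4421 -0.1129  0.0274] [-0.2 -0.3  3.1]
clock 23.5667
top 500 0.098 430 [0.5636 0.0944 0.0985] [0.0554 0.0546 0.0112]
top 200 0.098 176 [0.5686 0.1785 0.0985] [0.0349 0.0364 0.0111]
scene 500 0.098 109 [0.5532 0.0933 0.0971] [0.0476 0.0534 0.0085]
```

View pics/p100.png

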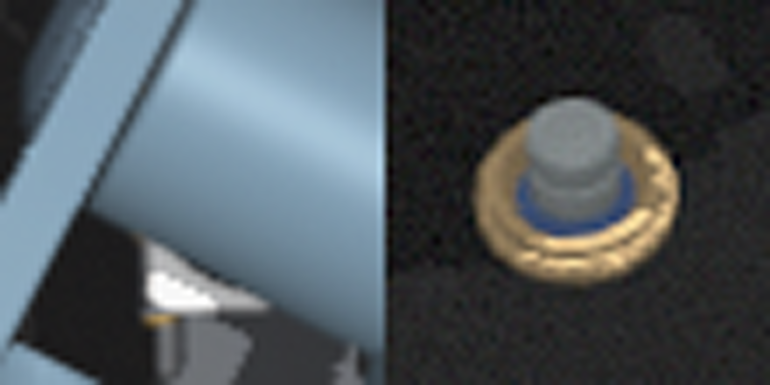

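View pics/scene2.png

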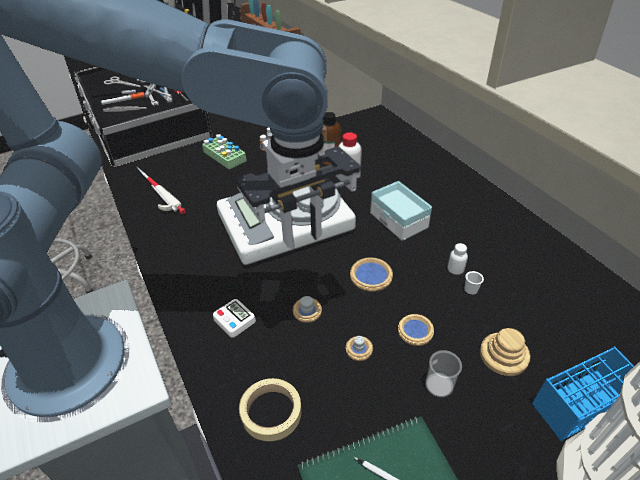

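The 100 is upright on the felt at scene px (307,308), and the wide weights haven't moved. Now the 500, then the 200.

```bash
python3 - <<'E'
from mv import *
q=quat(); env.set_gripper(.8,30)
pick("500",q,(.5637,.0929,.074,.058)); place("500",q,dy=-.0003)
pick("200",q,(.5687,.1768,.074,.037)); place("200",q,dy=-.0005)
env.servo_line([.42,.12,.3],velocity=.3); env.wait(.3)
for n in("top","scene"): c=camera(n); save(c,n+"3")
a=cv2.imread("pics/top3.png")[170:300,290:450];b=cv2.imread("pics/scene3.png")[240:400,280:480]
cv2.imwrite("pics/end.png",np.hstack([cv2.resize(x,(400,325),interpolation=cv2.INTER_CUBIC) for x in(a,b)]))
print(sensors.sense()["clock"])
E
```

```text
j6 (np.float64(0.6708676215725236), [0, 0.70711, 0.70711, 0])
500 grip 57.3 30.000458657741547 [0.5633 0.0929 0.0953]
held 57.5 [-0.5 -0.7 -4.5] 28.55
down True [ 0.6016 -0.0959  0.0273] [0.4 0.4 5.8]
clock 33.9917
200 grip 36.2 30.000557005405426 [0.5687 0.1768 0.0953]
held 36.1 [ 0.2 -0.7 -2.2] 38.3
down True [ 0.5948 -0.2569  0.0273] [ 0.7 -0.6  5.3]
clock 44.7083
46.6833
```

View pics/end.png

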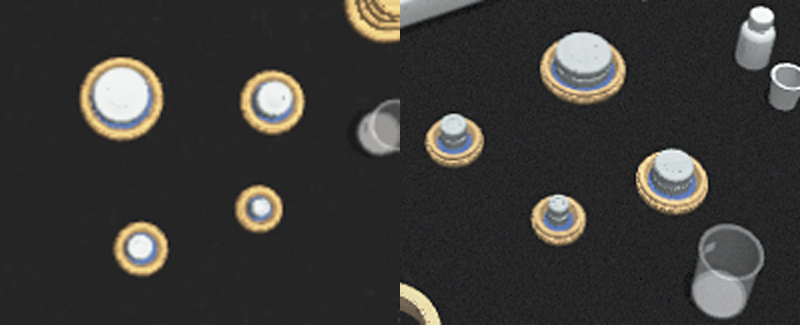

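All four weights stand upright within their recesses: the 500 at end.png px (122,95), the 200 at (273,98), the 100 at (140,246) and the 50 at (261,207). All four touched down at the felt height and the beaker is untouched.

```bash
python3 -c "
from station import order
print(order.finish_job())"
```

```text
the job is handed in; nothing more can be done
None
```

I put all four weights back upright on the felt, each in its matching case, left the beaker untouched, and handed the job in at about 47 s on the robot's clock; no verdict came back.

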